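Sort two patients' dishes and sample pots into their colour-coded trays

ROBOT

A 6-joint arm with a two-finger parallel gripper is mounted at the origin on the work surface. World frame = base frame: x ahead of the robot, y to its left, z up, the work surface at z = 0. Lengths are in m, angles in rad, forces in N, time in s.
With the tool pointing down it reaches from about 0.35 to 0.775 m from the base axis. Payload 5.5 kg.
Tool frame: the origin (TCP) lies midway between the tips of the shut fingers; the grasp point (between the pads) lies grip_point_offset behind it (grip_point_offset is the distance from the TCP to the grasp point, in m); z points along the fingers, y is the direction in which the jaws open and shut (so a half turn about z gives the same grasp; the last joint's range is limited). The gripper opens to 85 mm and grips with 20 to 120 N. Pads are 22 mm wide; open, the fingers measure 114 mm over their backs; the gripper's body (76 mm by 85 mm) begins 54 mm behind the grasp point. The pads swing forward as they close: fully open they stand 13 mm farther back than shut.
Start: joints at [1.101, 0.313, 0.046, 1.304, 0, 1.431], TCP at [0.186, 0.544, 0.231] pointing down, gripper open.
Joint ranges: [-2.76, 2.76], [-0.86, 1.69], [-1.03, 1.26], [-2.2, 2.34], [-1.47, 1.5], [-3.14, 3.14]. Speed limits (rad/s): [2.57, 2.57, 3.14, 3.14, 3.14, 3.14].

INTERFACE

Orientations are given as a unit quaternion [w, x, y, z].
In Python, from workcell import * gives the robot as it stands.
- The arm moves only by the tool send_rows, never from a script. Its argument "series" is one flat list of numbers, 7 for each row, row after row: the shift along the tool's x, y, z in cm, then the turn, a rotation vector about the tool's x, y, z in degrees, then the opening, from 0 (shut) to 1 (fully open). A call has 1 to 10 rows; each row is the pose to reach, as a shift and turn from the pose commanded when the call began, along the tool's axes at that moment; what a row does not reach only later rows make up. A row lasts 1/12 s, in which the tool goes at most 41.7 mm and 7.16 degrees, less where a joint would pass 70% of its speed; a pose out of reach is approached as far as the arm can. A call with a gripper value outside its range is refused whole. The fingers move at their own pace and stop on an object; "newtons" is the grip in N (left out, the last holds). Time passes only in rows, so rows that repeat a pose let the fingers close. It gives the time, the measured TCP pose, the force and the opening at its end, in the units of the state.
- get_state(): the state, without advancing time (a new reading comes with each control period).
- read_camera(name): name is "side" or "top"; returns the picture (400x640x3 uint8, blue, green, red); there is no depth.
- camera_info(name): a dict with "K" (3x3 intrinsics, pixels), "xyz" and "attitude" of the camera in the world. Camera axes: x right, y down, z forward; pixel columns grow to the right and rows downward; lengths in m; the calibration is good to about 2 mm. A picture is of the moment at which its call begins. camera_info takes no time and is no camera call.
- hand_in(): hands the job in, once; it reports no verdict.
Trained networks look in the newest picture that a camera, given by its name, has taken for a name from the list of things; names that differ only in an ending like _2 or _b are one class to them, and where a whole thing is asked for, a point or a joint stands for the part that bears it (a point fixed in the world has none). Each returns a list of dicts, best first, with "p" (0 to 1); they miss things now and then, are a little off and sometimes report something else, mostly with a low value. They report only what shows in the picture. A call takes as long as a camera call.
- silhouettes(camera, label): "pixels" (400x640 bool, what is visible of it) and "box" ([left, top, width, height] in pixels, round what is visible of it).
The state is a dict: "clock": time; "joint_pos": joint angles; "qvel": joint speeds; "tau": joint torques, N m; "tcp_pos": TCP position; "orientation": TCP orientation; "wrist_force": force on the tool from outside, world axes, zero at the start; "ft_torque": the same for the moment, N m; "finger_gap": finger opening in m.
Only numpy, scipy, OpenCV 4.12 (cv2) and the standard library are available. Lean on these libraries where they do the work, as an engineer would, in place of code of your own. Each camera call takes 0.05 s, during which the arm holds its last target. There are 200 camera calls.

TASK

Clear the workstation: put each patient's lidded dish and capped sample pot into the tray of the same colour, the dish flat in the larger square bay and the pot upright in the smaller bay. Set each one down rather than dropping it, do not tip anything over, and leave the dial, the tip box and the stack of empty dishes where they are.

Things in the scene. Friction and masses are not known exactly. Their poses are not given: they have to be found in the camera images.
- dish_blue: Loose round culture dish with a solid blue lid, lid fixed on; stands flat on the worktop. Round about its z axis (yaw means nothing). 24 mm high overall; the lid is 50 mm in diameter and covers heights 10 to 24 mm, the clear base below is 48 mm in diameter. About 30 g. Origin: centre of the underside, z up.
- pot_blue: Loose sample pot standing upright on the worktop: clear body 34 mm in diameter, blue screw cap 36 mm in diameter at heights 36 to 52 mm, cap fixed on. 52 mm high overall, round about its z axis (yaw means nothing). About 40 g. Origin: centre of the underside, z up.
- dish_orange: Loose round culture dish with a solid orange lid, lid fixed on; stands flat on the worktop. Round about its z axis (yaw means nothing). 24 mm high overall; the lid is 50 mm in diameter and covers heights 10 to 24 mm, the clear base below is 48 mm in diameter. About 30 g. Origin: centre of the underside, z up.
- pot_orange: Loose sample pot standing upright on the worktop: clear body 34 mm in diameter, orange screw cap 36 mm in diameter at heights 36 to 52 mm, cap fixed on. 52 mm high overall, round about its z axis (yaw means nothing). About 40 g. Origin: centre of the underside, z up.
- tray_blue: Fixed shallow tray, blue rims, white floor, 152 mm (x) by 88 mm (y), any yaw. Floor top 4 mm, tops of rims and divider 10 mm above the worktop; rims and divider 4 mm thick. Two bays: larger square dish bay, 80 x 80 mm inside, middle at tray x = -32 mm, y = 0; smaller pot bay, 60 (x) x 80 (y) mm inside, middle at x = +42 mm, y = 0. Origin: centre of the underside, z up.
- tray_orange: Fixed shallow tray, orange rims, white floor, 152 mm (x) by 88 mm (y), any yaw. Floor top 4 mm, tops of rims and divider 10 mm above the worktop; rims and divider 4 mm thick. Two bays: larger square dish bay, 80 x 80 mm inside, middle at tray x = -32 mm, y = 0; smaller pot bay, 60 (x) x 80 (y) mm inside, middle at x = +42 mm, y = 0. Origin: centre of the underside, z up.
- dial: Bystander: loose round black dial with a white face, 56 mm in diameter, 17 mm high, on the worktop; leave it alone. Origin: centre of the underside.
- tip_box: Bystander: loose green pipette-tip box with rows of small white dots on top, 70 mm (x) by 90 mm (y) by 42 mm high; leave it alone. Origin: centre of the underside.
- empty_dishes: Bystander: a stack of three clear empty dishes (one body), 60 mm in diameter, 40 mm high, loose; leave it alone. Origin: centre of the underside.

How it is judged:
By the outcome, as a careful person would: the job done as asked, in the order asked, and still so for the second after the job is handed in, with the robot touching nothing.
It also fails if it takes over 104 s, if anything falls off the work surface, if the arm or the gripper's body presses on something with over 40 N, if the wrist force passes 120 N, or if a joint passes its speed limit or range.

## Working session

There is one attempt and no reset: what is moved stays moved. The work goes in short steps, Python scripts to look and compute and a tool call to move; the robot and the scene stay as the last step left them, time stands still between calls to the robot, and variables do not carry over. Pictures are saved under pics/ and viewed, about 12 in all and at most 16, crops included, and the job is handed in when it is done.

Besides the shell and the picture viewer there is one more tool, called after "Emit:" as name(argument=value, ...), one argument or row to a line, values as JSON. send_rows: Moves the arm, as the interface text tells. Its arguments: {"type":"object","properties":{"series":{"type":"array"},"newtons":{"type":"number"}},"required":["series"]}

```bash
mkdir -p pics; ls; python3 - <<'E'
from workcell import *
import cv2
s=get_state();print(s)
for n in("top","side"):
    print(n,camera_info(n)); cv2.imwrite(f"pics/{n}0.png",read_camera(n))
E
```

```text
pics
{'clock': 0.0, 'joint_pos': array([ 1.10136747e+00,  3.13996760e-01,  4.49479754e-02,  1.30358121e+00,
       -3.75364099e-05,  1.43121186e+00]), 'qvel': array([ 1.14043131e-04, -2.05013106e-03, -1.13492919e-03, -2.78052278e-03,
        6.99990950e-05, -7.93480054e-04]), 'tau': array([ 1.03735470e-03, -4.80624604e+01,  2.98535693e+01,  1.95852929e-02,
        5.72072736e-05,  1.03350979e-05]), 'tcp_pos': array([0.18601415, 0.54353146, 0.23039826]), 'orientation': array([-2.56982866e-04,  1.64175499e-01,  9.86430720e-01, -8.80282501e-04]), 'wrist_force': array([-0.41520218,  0.03750459,  0.3163735 ]), 'ft_torque': array([ 0.00284931, -0.04199799, -0.00865921]), 'finger_gap': 0.0857234032760903}
top {'K': array([[381.50092141,   0.        , 320.62358767],
       [  0.        , 381.50092141, 201.5559983 ],
       [  0.        ,   0.        ,   1.        ]]), 'xyz': array([ 0.4198743 , -0.02017395,  0.90826227]), 'attitude': array([-0.0761056 ,  0.75134658, -0.65179407,  0.06964726])}
side {'K': array([[399.87415275,   0.        , 311.29923195],
       [  0.        , 399.87415275, 198.83088902],
       [  0.        ,   0.        ,   1.        ]]), 'xyz': array([ 0.44848233, -0.69672506,  0.48457033]), 'attitude': array([-0.48414113,  0.87028815, -0.08032056,  0.04188679])}
```

View pics/top0.png

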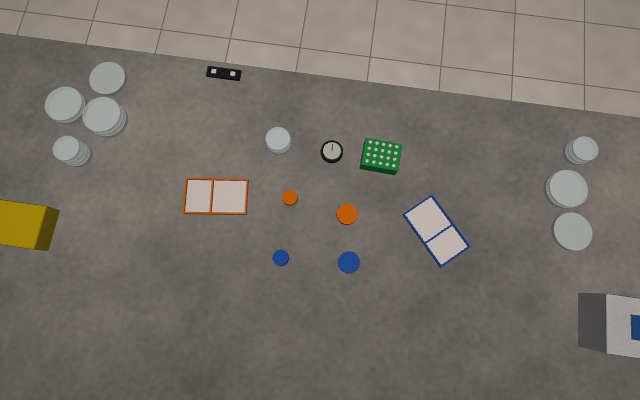

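View pics/side0.png

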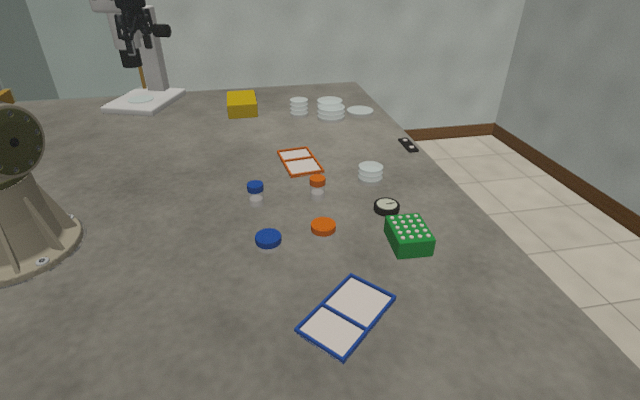

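```bash
cat > h.py <<'E'
from workcell import *
import numpy as np, cv2
from scipy.spatial.transform import Rotation as R
def rot(q): return R.from_quat(np.array(q)[[1,2,3,0]])
def ray(cam,uv,z):
    c=camera_info(cam); d=rot(c["attitude"]).apply(np.linalg.inv(c["K"])@[uv[0],uv[1],1])
    return c["xyz"]+d*(z-c["xyz"][2])/d[2]
def proj(cam,p):
    c=camera_info(cam); q=c["K"]@rot(c["attitude"]).inv().apply(np.array(p)-c["xyz"]); return q[:2]/q[2]
def fitz(cam,mask,z):
    # world-plane polygon of the silhouette at height z
    ct,_=cv2.findContours(mask.astype(np.uint8),cv2.RETR_EXTERNAL,cv2.CHAIN_APPROX_NONE)
    ct=max(ct,key=cv2.contourArea)[:,0,:]
    return np.array([ray(cam,p,z)[:2] for p in ct],np.float32)
E
python3 - <<'E'
from h import *
H=dict(dish_blue=.024,pot_blue=.052,dish_orange=.024,pot_orange=.052,tray_blue=.01,tray_orange=.01,dial=.017,tip_box=.042,empty_dishes=.04)
read_camera("top")
for n,z in H.items():
    for d in silhouettes("top",n)[:2]:
        P=fitz("top",d["pixels"],z); (c,s,a)=cv2.minAreaRect(P)
        print(n,round(d["p"],2),d["box"],np.round(c,4),np.round(s,3),round(a,1), np.round(cv2.minEnclosingCircle(P)[1],3))
E
```

```text
dish_blue 0.68 [338.5, 252.1, 19.2, 21.4] [ 0.474  -0.0807] [0.046 0.047] 52.1 0.024
pot_blue 0.62 [272.6, 250.5, 17.8, 14.4] [0.4598 0.0709] [0.033 0.038] 8.1 0.019
dish_orange 0.57 [337.4, 204.0, 24.6, 21.5] [ 0.5834 -0.0645] [0.048 0.047] 8.1 0.026
pot_orange 0.74 [279.6, 189.0, 19.0, 17.5] [0.5951 0.0734] [0.04  0.037] 8.8 0.021
tray_blue 0.73 [405.1, 195.6, 62.9, 71.2] [ 0.5769 -0.2783] [0.152 0.091] 41.4 0.085
tray_orange 0.62 [181.4, 176.1, 69.4, 42.3] [0.5842 0.2551] [0.087 0.154] 6.9 0.085
tray_orange 0.31 [406.0, 195.3, 63.8, 68.9] [ 0.5773 -0.2793] [0.151 0.091] 41.1 0.085
dial 0.62 [320.2, 138.9, 24.9, 21.7] [ 0.7351 -0.0073] [0.057 0.057] 8.2 0.03
tip_box 0.91 [359.7, 135.3, 41.9, 40.9] [ 0.7304 -0.1244] [0.093 0.085] 87.1 0.059
empty_dishes 0.72 [264.7, 127.5, 25.6, 29.9] [0.7348 0.1246] [0.069 0.06 ] 9.0 0.036
```

```bash
python3 - <<'E'
import workcell
print({k:(v if not callable(v) else 'f') for k,v in vars(workcell).items() if not k.startswith('__')}.keys(), getattr(workcell,'grip_point_offset',None))
from h import *
from scipy.optimize import minimize
print("base",proj("top",[0,0,0]),"tcp",proj("top",[.186,.544,.231]))
im=read_camera("top"); hsv=cv2.cvtColor(im,cv2.COLOR_BGR2HSV)
M=dict(blue=cv2.inRange(hsv,(105,120,60),(130,255,255)),orange=cv2.inRange(hsv,(5,150,90),(16,255,255)))
t=np.linspace(0,2*np.pi,40)
def cyl(xy,r,z0,z1):
    P=np.array([proj("top",[xy[0]+r*np.cos(a),xy[1]+r*np.sin(a),z]) for z in(z0,z1) for a in t],np.float32)
    h=cv2.convexHull(P); m=cv2.moments(h); return np.array([m['m10'],m['m01']])/m['m00'],m['m00']
for c in M:
    n,l,st,ce=cv2.connectedComponentsWithStats(M[c])
    for i in range(1,n):
        if st[i,4]<100 or st[i,0]>560: continue
        w=ray("top",ce[i],.01)
        if max(st[i,2:4])>40:
            P=fitz("top",l==i,.01); q=cv2.minAreaRect(P)
            b=cv2.boxPoints(q); print(c,"tray",np.round(q[0],4),np.round(q[1],3),q[2],np.round(b,3).tolist())
        else:
            k=(.025,.01,.024) if st[i,2]>18.5 else (.018,.036,.052)
            xy=w[:2]
            for _ in range(4):
                pc,A=cyl(xy,*k); xy=xy+(ray("top",ce[i],.02)-ray("top",pc,.02))[:2]
            print(c,"dish" if k[0]>.02 else "pot",st[i],np.round(xy,4),"area",A)
E
```

```text
dict_keys(['read_camera', 'camera_info', 'hand_in', 'get_state', 'silhouettes', 'MotionError', 'grip_point_offset']) 0.0187
base [280.77114225 481.73677374] tcp [-40.64643127 375.9302564 ]
blue tray [ 0.5772 -0.2791] [0.152 0.089] 41.42597961425781 [[0.4909999966621399, -0.29600000381469727], [0.550000011920929, -0.3630000054836273], [0.6629999876022339, -0.2619999945163727], [0.6050000190734863, -0.19599999487400055]]
blue pot [273 250  16  16 202] [0.4603 0.0722] area 216.76022452418692
blue dish [338 251  22  22 363] [ 0.4735 -0.0822] area 382.70184207102284
orange tray [0.5854 0.2546] [0.089 0.153] 7.230104446411133 [[0.5320000052452087, 0.32499998807907104], [0.5509999990463257, 0.17299999296665192], [0.6389999985694885, 0.18400000035762787], [0.6200000047683716, 0.335999995470047]]
orange pot [282 190  16  16 194] [0.5997 0.0736] area 208.72243718313985
orange dish [337 204  21  21 345] [ 0.5852 -0.0641] area 365.9595481855795
```

```bash
cat > d.py <<'E'
import sys
from h import *
s=get_state(); r=rot(s["orientation"]); p=s["tcp_pos"]
print("t",s["clock"],"tcp",np.round(p,4),"F",np.round(s["wrist_force"],1),"gap",round(s["finger_gap"],4),"j",np.round(s["joint_pos"],2))
for a in sys.argv[1:]:
    q=np.array([float(v) for v in a.split(",")]); print(a,"-> cm",np.round(r.inv().apply(q-p)*100,2)); p=q
E
python3 d.py .5852,-.0641,.12 .5852,-.0641,.002 .5852,-.0641,.12 .589,.223,.12 .589,.223,.006
```

```text
t 0.65 tcp [0.1862 0.5441 0.2313] F [-0.7 -0.1 -0.3] gap 0.0853 j [ 1.1   0.31  0.05  1.3  -0.    1.43]
.5852,-.0641,.12 -> cm [-57.44 -44.62  11.13]
.5852,-.0641,.002 -> cm [ 0.  -0.  11.8]
.5852,-.0641,.12 -> cm [ -0.    0.  -11.8]
.589,.223,.12 -> cm [ 8.94 27.29  0.  ]
.589,.223,.006 -> cm [ 0.  -0.  11.4]
```

Emit:
send_rows(
  series=[-57.4,-44.6,11.1,0,0,0,1,-57.4,-44.6,11.1,0,0,0,1,-57.4,-44.6,11.1,0,0,0,1,-57.4,-44.6,11.1,0,0,0,1,-57.4,-44.6,11.1,0,0,0,1,-57.4,-44.6,11.1,0,0,0,1,-57.4,-44.6,11.1,0,0,0,1,-57.4,-44.6,11.1,0,0,0,1,-57.4,-44.6,11.1,0,0,0,1,-57.4,-44.6,11.1,0,0,0,1],
  newtons=30,
)

```text
clock: 1.48
tcp_pos: [0.413, 0.1979, 0.1685]
orientation: [0.001, 0.164, 0.986, 0.0]
wrist_force: [0.5, 0.8, -0.6]
finger_gap: 0.0853
```

```bash
python3 d.py .5852,-.0641,.12
```

```text
t 1.4833 tcp [0.413  0.1979 0.1685] F [ 0.5  0.8 -0.6] gap 0.0853 j [ 0.27  0.12 -0.36  1.09  0.    0.6 ]
.5852,-.0641,.12 -> cm [-24.77 -19.21   4.86]
```

Emit:
send_rows(
  series=[-24.8,-19.2,4.9,0,0,0,1,-24.8,-19.2,4.9,0,0,0,1,-24.8,-19.2,4.9,0,0,0,1,-24.8,-19.2,4.9,0,0,0,1,-24.8,-19.2,4.9,0,0,0,1,-24.8,-19.2,4.9,0,0,0,1,-24.8,-19.2,4.9,0,0,0,1,-24.8,-19.2,4.9,0,0,0,1,-24.8,-19.2,4.9,0,0,0,1,-24.8,-19.2,4.9,0,0,0,1],
)

```text
clock: 2.32
tcp_pos: [0.5848, -0.0638, 0.1186]
orientation: [-0.001, 0.165, 0.986, 0.0]
wrist_force: [0.0, 0.5, -0.6]
finger_gap: 0.0858
```

```bash
python3 d.py .5852,-.0641,.002; python3 - <<'E'
from h import *
a=read_camera("side");b=read_camera("top")
cv2.imwrite("pics/s1.png",np.hstack([cv2.resize(a[100:300,200:450],None,fx=1.6,fy=1.6),cv2.resize(b[100:300,200:450],None,fx=1.6,fy=1.6)]))
E
```

```text
t 2.3167 tcp [ 0.5848 -0.0638  0.1186] F [ 0.   0.5 -0.6] gap 0.0858 j [-0.25  0.39 -0.12  1.06  0.    0.09]
.5852,-.0641,.002 -> cm [-0.06 -0.02 11.66]
```

View pics/s1.png

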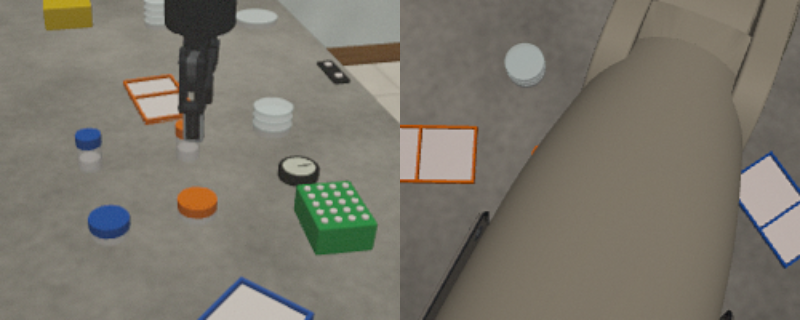

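The gripper hangs over the orange dish (right crop hidden by the arm). Descending and gripping.

Emit:
send_rows(
  series=[0,0,3,0,0,0,1,0,0,6,0,0,0,1,0,0,8.5,0,0,0,1,0,0,10,0,0,0,1,0,0,11,0,0,0,1,0,0,11.7,0,0,0,1,0,0,11.7,0,0,0,1,0,0,11.7,0,0,0,0.5,0,0,11.7,0,0,0,0.5,0,0,11.7,0,0,0,0.5],
  newtons=30,
)

```text
clock: 3.25
tcp_pos: [0.5857, -0.0625, 0.0038]
orientation: [0.001, 0.164, 0.986, -0.0]
wrist_force: [0.4, 0.2, -0.0]
finger_gap: 0.0513
```

Emit:
send_rows(
  series=[0,0,0,0,0,0,0.4,0,0,0,0,0,0,0.3,0,0,0,0,0,0,0.3,0,0,0,0,0,0,0.3,0,0,0,0,0,0,0.3,0,0,0,0,0,0,0.3],
)

```text
clock: 3.75
tcp_pos: [0.5857, -0.0625, 0.0039]
orientation: [0.001, 0.164, 0.986, 0.0]
wrist_force: [-1.4, 1.4, 5.2]
finger_gap: 0.0487
```

```bash
python3 d.py .5852,-.0641,.12 .589,.223,.12; python3 - <<'E'
from h import *
a=read_camera("side")
cv2.imwrite("pics/s2.png",cv2.resize(a[170:280,240:440],None,fx=4,fy=4))
E
```

```text
t 3.75 tcp [ 0.5857 -0.0625  0.0039] F [-1.4  1.4  5.2] gap 0.0487 j [-0.24  0.5  -0.27  0.8   0.    0.09]
.5852,-.0641,.12 -> cm [ -0.03  -0.16 -11.61]
.589,.223,.12 -> cm [ 8.940e+00  2.729e+01 -1.000e-02]
```

View pics/s2.png

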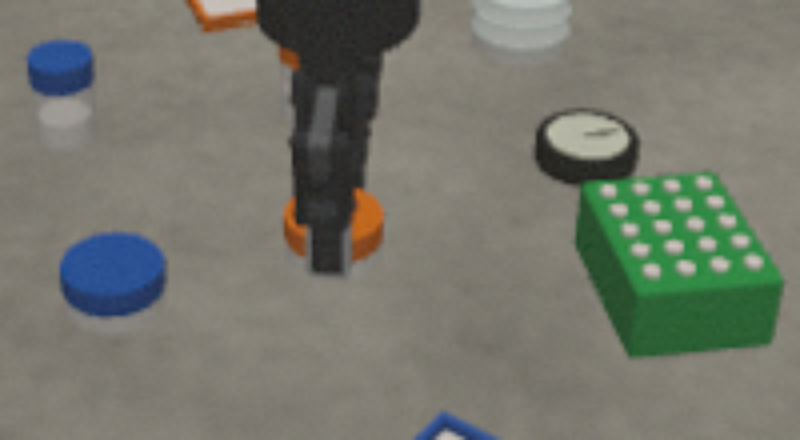

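```bash
python3 - <<'E'
from h import *
for k in (.026,.032,.039):
  for z in (0,.005,.01): print(k,z,np.round(proj("side",[.5857-.324*k,-.0625-.946*k,z]),1))
print(get_state()["wrist_force"])
E
```

```text
0.026 0 [321. 241.]
0.026 0.005 [321. 239.]
0.026 0.01 [321.1 237. ]
0.032 0 [320.6 242.9]
0.032 0.005 [320.6 240.9]
0.032 0.01 [320.7 238.8]
0.039 0 [320.2 245.1]
0.039 0.005 [320.2 243.1]
0.039 0.01 [320.2 241. ]
[-0.38621592  1.62554137  6.31555655]
```

Emit:
send_rows(
  series=[0,0,-0.5,0,0,0,0.3,0,0,-2,0,0,0,0.3,0,0,-4,0,0,0,0.3,0,0,-6,0,0,0,0.3,0,0,-8,0,0,0,0.3,0,0,-10,0,0,0,0.3,0,0,-11,0,0,0,0.3,0.5,1.5,-11.5,0,0,0,0.3,1,3.5,-11.5,0,0,0,0.3,2,6,-11.5,0,0,0,0.3],
)

```text
clock: 4.63
tcp_pos: [0.586, 0.0001, 0.118]
orientation: [0.001, 0.166, 0.986, -0.0]
wrist_force: [0.2, 0.2, -1.0]
finger_gap: 0.0487
```

Emit:
send_rows(
  series=[0.9,2.8,0,0,0,0,0.3,1.8,5.6,0,0,0,0,0.3,2.7,8.4,0,0,0,0,0.3,3.6,11.2,0,0,0,0,0.3,4.5,14,0,0,0,0,0.3,5.4,16.8,0,0,0,0,0.3,6,18.8,0,0,0,0,0.3,6.6,20.2,0,0,0,0,0.3,6.9,21.1,0,0,0,0,0.3,6.9,21.1,0,0,0,0,0.3],
)

```text
clock: 5.47
tcp_pos: [0.5878, 0.2243, 0.1171]
orientation: [-0.0, 0.163, 0.987, 0.0]
wrist_force: [-0.1, -0.1, -1.0]
finger_gap: 0.0487
```

```bash
python3 d.py .589,.223,.0085; python3 - <<'E'
from h import *
a=read_camera("side");b=read_camera("top")
cv2.imwrite("pics/s3.png",np.hstack([cv2.resize(a[100:300,200:400],None,fx=2,fy=2),cv2.resize(b[100:300,150:350],None,fx=2,fy=2)]))
E
```

```text
t 5.4667 tcp [0.5878 0.2243 0.1171] F [-0.1 -0.1 -1. ] gap 0.0487 j [ 0.24  0.47 -0.01  1.1   0.    0.56]
.589,.223,.0085 -> cm [-0.16 -0.08 10.86]
```

View pics/s3.png

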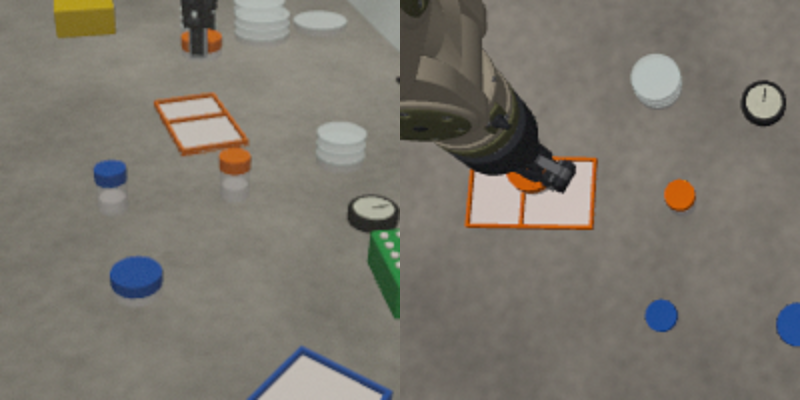

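Dish is held and above the right bay. Lowering.

Emit:
send_rows(
  series=[-0.1,-0.1,2,0,0,0,0.3,-0.1,-0.1,4.5,0,0,0,0.3,-0.1,-0.1,7,0,0,0,0.3,-0.1,-0.1,9,0,0,0,0.3,-0.1,-0.1,10,0,0,0,0.3,-0.1,-0.1,10.5,0,0,0,0.3,-0.1,-0.1,10.7,0,0,0,0.3,-0.1,-0.1,10.8,0,0,0,0.3,-0.1,-0.1,10.8,0,0,0,0.3,-0.1,-0.1,10.8,0,0,0,0.3],
)

```text
clock: 6.4
tcp_pos: [0.5898, 0.2218, 0.0108]
orientation: [0.001, 0.164, 0.986, 0.0]
wrist_force: [-0.8, -0.9, -0.7]
finger_gap: 0.049
```

Still about 2–3 mm up; ease down.

Emit:
send_rows(
  series=[0,0,0.1,0,0,0,0.3,0,0,0.2,0,0,0,0.3,0,0,0.25,0,0,0,0.3,0,0,0.25,0,0,0,0.3],
)

```text
clock: 6.73
tcp_pos: [0.5893, 0.2219, 0.008]
orientation: [0.001, 0.164, 0.986, 0.0]
wrist_force: [-1.1, -0.8, 4.8]
finger_gap: 0.0488
```

Emit:
send_rows(
  series=[0,0,0,0,0,0,0.65,0,0,0,0,0,0,0.7,0,0,-0.1,0,0,0,0.75,0,0,-0.3,0,0,0,0.75,0,0,-1.5,0,0,0,0.75,0,0,-4,0,0,0,0.75,0,0,-7,0,0,0,1,0,0,-10,0,0,0,1,0,0,-13,0,0,0,1,0,0,-13,0,0,0,1],
)

```text
clock: 7.57
tcp_pos: [0.5925, 0.2226, 0.1451]
orientation: [0.005, 0.164, 0.986, 0.002]
wrist_force: [0.9, -0.2, 0.9]
finger_gap: 0.0855
```

```bash
python3 d.py .5997,.0736,.12 .5997,.0736,.024 .5997,.0736,.13 .580,.296,.13
```

```text
t 7.5667 tcp [0.5925 0.2226 0.1451] F [ 0.9 -0.2  0.9] gap 0.0855 j [0.23 0.45 0.03 1.14 0.   0.56]
.5997,.0736,.12 -> cm [ -5.48 -13.88   2.48]
.5997,.0736,.024 -> cm [ 0.09 -0.06  9.6 ]
.5997,.0736,.13 -> cm [ -0.1    0.07 -10.6 ]
.580,.296,.13 -> cm [ 9.06 20.4   0.04]
```

Emit:
send_rows(
  series=[-1,-2.5,0.5,0,0,0,1,-2.5,-6,1.5,0,0,0,1,-4,-9.5,2,0,0,0,1,-5.2,-12.5,2,0,0,0,1,-5.7,-13.8,2,0,0,0,1,-5.7,-13.8,2,0,0,0,1,-5.7,-13.8,2,0,0,0,1,-5.7,-13.8,2,0,0,0,1],
)

```text
clock: 8.23
tcp_pos: [0.5981, 0.0734, 0.1174]
orientation: [0.0, 0.164, 0.986, 0.0]
wrist_force: [-0.0, 0.1, -0.1]
finger_gap: 0.0853
```

```bash
python3 d.py .5997,.0736,.024; python3 - <<'E'
from h import *
a=read_camera("side");b=read_camera("top")
cv2.imwrite("pics/s4.png",np.hstack([cv2.resize(a[100:300,200:400],None,fx=2,fy=2),cv2.resize(b[100:300,150:350],None,fx=2,fy=2)]))
E
```

```text
t 8.2333 tcp [0.5981 0.0734 0.1174] F [-0.   0.1 -0.1] gap 0.0853 j [-0.01  0.42 -0.08  1.07  0.    0.32]
.5997,.0736,.024 -> cm [-0.14  0.07  9.34]
```

View pics/s4.png

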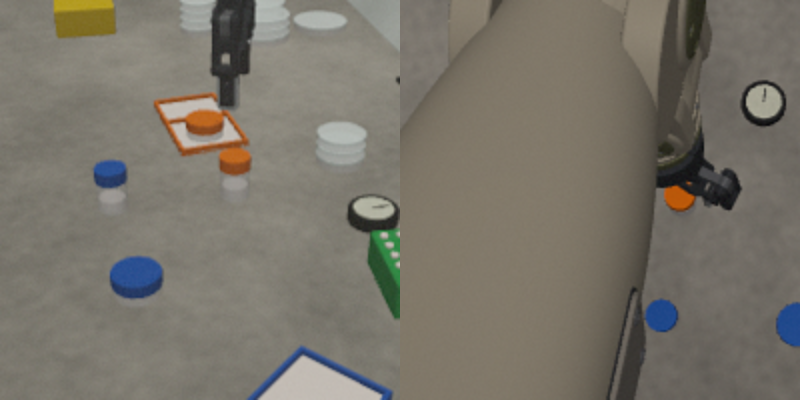

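The orange dish sits in its square bay. Now the orange pot.

Emit:
send_rows(
  series=[-0.1,0,2,0,0,0,1,-0.1,0,4.5,0,0,0,1,-0.1,0,6.5,0,0,0,1,-0.1,0,8,0,0,0,1,-0.1,0,9,0,0,0,1,-0.1,0,9.5,0,0,0,1,-0.1,0,9.5,0,0,0,1,-0.1,0,9.5,0,0,0,0.5,-0.1,0,9.5,0,0,0,0.45,-0.1,0,9.5,0,0,0,0.42],
)

```text
clock: 9.17
tcp_pos: [0.5999, 0.0723, 0.0231]
orientation: [0.001, 0.164, 0.986, 0.0]
wrist_force: [-0.3, 0.6, -0.3]
finger_gap: 0.0514
```

Emit:
send_rows(
  series=[0,0,0,0,0,0,0.35,0,0,0,0,0,0,0.3,0,0,0,0,0,0,0.2,0,0,0,0,0,0,0.2,0,0,0,0,0,0,0.2,0,0,0,0,0,0,0.2],
)

```text
clock: 9.67
tcp_pos: [0.5997, 0.0722, 0.0229]
orientation: [0.001, 0.164, 0.986, 0.0]
wrist_force: [-0.6, -0.2, 6.5]
finger_gap: 0.0351
```

Emit:
send_rows(
  series=[0,0,-0.5,0,0,0,0.2,0,0,-2,0,0,0,0.2,0,0,-4,0,0,0,0.2,0,0,-6,0,0,0,0.2,0,0,-8,0,0,0,0.2,0,0,-10,0,0,0,0.2,0,0,-10.5,0,0,0,0.2,0,0,-10.5,0,0,0,0.2],
)

```text
clock: 10.33
tcp_pos: [0.6001, 0.0722, 0.1286]
orientation: [0.002, 0.164, 0.986, 0.0]
wrist_force: [0.9, -0.3, -0.5]
finger_gap: 0.0355
```

```bash
python3 d.py .580,.296,.13 .580,.296,.029
```

```text
t 10.3333 tcp [0.6001 0.0722 0.1286] F [ 0.9 -0.3 -0.5] gap 0.0355 j [-0.01  0.41 -0.06  1.09  0.    0.32]
.580,.296,.13 -> cm [ 9.15 20.52 -0.15]
.580,.296,.029 -> cm [ 3.00e-02 -1.00e-02  1.01e+01]
```

Emit:
send_rows(
  series=[0.6,1.3,0,0,0,0,0.2,1.6,3.6,0,0,0,0,0.2,2.7,6.2,0,0,0,0,0.2,4,9,0,0,0,0,0.2,5.2,11.8,0,0,0,0,0.2,6.4,14.5,0,0,0,0,0.2,7.6,17,0,0,0,0,0.2,8.5,19,0,0,0,0,0.2,9,20.2,0,0,0,0,0.2,9.2,20.5,0,0,0,0,0.2],
)

```text
clock: 11.17
tcp_pos: [0.5767, 0.2984, 0.125]
orientation: [-0.001, 0.163, 0.987, -0.0]
wrist_force: [-0.3, -0.3, -0.1]
finger_gap: 0.0351
```

Emit:
send_rows(
  series=[0,0,1,0,0,0,0.2,0,0,3,0,0,0,0.2,0,0,5,0,0,0,0.2,0,0,7,0,0,0,0.2,0,0,8,0,0,0,0.2,0,0,9,0,0,0,0.2,0,0,9.5,0,0,0,0.2,0,0,9.7,0,0,0,0.2,0,0,9.7,0,0,0,0.2,0,0,9.7,0,0,0,0.2],
)

```text
clock: 12.0
tcp_pos: [0.579, 0.2961, 0.0308]
orientation: [0.001, 0.164, 0.986, 0.0]
wrist_force: [0.1, 0.5, -0.4]
finger_gap: 0.0351
```

```bash
python3 d.py .580,.296,.0269; python3 - <<'E'
from h import *
a=read_camera("side");b=read_camera("top")
cv2.imwrite("pics/s5.png",np.hstack([cv2.resize(a[100:220,240:360],None,fx=3.3,fy=3.3),cv2.resize(b[140:260,150:270],None,fx=3.3,fy=3.3)]))
E
```

```text
t 12.0 tcp [0.579  0.2961 0.0308] F [ 0.1  0.5 -0.4] gap 0.0351 j [ 0.35  0.57 -0.06  0.94  0.    0.68]
.580,.296,.0269 -> cm [-0.1   0.02  0.39]
```

View pics/s5.png

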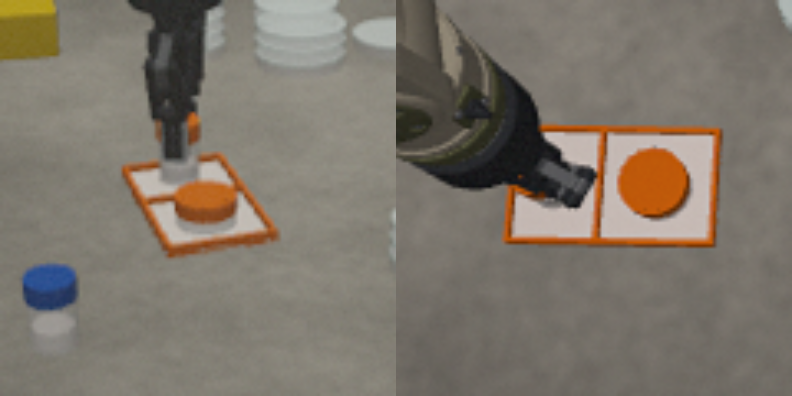

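Pot is over the middle of the small bay, dish correctly in the big one (7 pictures). Setting down.

Emit:
send_rows(
  series=[0,0,0.15,0,0,0,0.2,0,0,0.3,0,0,0,0.2,0,0,0.4,0,0,0,0.2,0,0,0.4,0,0,0,0.2],
)

```text
clock: 12.43
tcp_pos: [0.5788, 0.2963, 0.0269]
orientation: [0.001, 0.164, 0.986, 0.0]
wrist_force: [-1.1, -0.5, 3.9]
finger_gap: 0.035
```

Emit:
send_rows(
  series=[0,0,0,0,0,0,0.5,0,0,0,0,0,0,0.6,0,0,0,0,0,0,0.7,0,0,-0.3,0,0,0,0.75,0,0,-1.5,0,0,0,0.75,0,0,-4,0,0,0,0.75,0,0,-7,0,0,0,1,0,0,-10,0,0,0,1,0,0,-10,0,0,0,1,0,0,-10,0,0,0,1],
)

```text
clock: 13.27
tcp_pos: [0.5803, 0.2967, 0.1297]
orientation: [0.003, 0.164, 0.986, 0.002]
wrist_force: [0.1, -0.5, -0.6]
finger_gap: 0.0851
```

```bash
python3 d.py .4735,-.0822,.12 .4735,-.0822,.003 .4735,-.0822,.12 .601,-.258,.12
```

```text
t 13.2667 tcp [0.5803 0.2967 0.1297] F [ 0.1 -0.5 -0.6] gap 0.0851 j [0.35 0.5  0.07 1.14 0.   0.68]
.4735,-.0822,.12 -> cm [ -2.17 -39.31   0.82]
.4735,-.0822,.003 -> cm [ 0.06 -0.05 11.7 ]
.4735,-.0822,.12 -> cm [ -0.06   0.05 -11.7 ]
.601,-.258,.12 -> cm [-17.76 -12.5    0.04]
```

Emit:
send_rows(
  series=[-2.2,-39.3,0.8,0,0,0,1,-2.2,-39.3,0.8,0,0,0,1,-2.2,-39.3,0.8,0,0,0,1,-2.2,-39.3,0.8,0,0,0,1,-2.2,-39.3,0.8,0,0,0,1,-2.2,-39.3,0.8,0,0,0,1,-2.2,-39.3,0.8,0,0,0,1,-2.2,-39.3,0.8,0,0,0,1,-2.2,-39.3,0.8,0,0,0,1,-2.2,-39.3,0.8,0,0,0,1],
)

```text
clock: 14.1
tcp_pos: [0.4697, -0.0863, 0.1172]
orientation: [-0.001, 0.166, 0.986, -0.0]
wrist_force: [-0.4, -0.3, -0.2]
finger_gap: 0.0856
```

Emit:
send_rows(
  series=[0,0,0,0,0,0,1,0,0,0,0,0,0,1,0,0,0,0,0,0,1],
)

```text
clock: 14.35
tcp_pos: [0.4715, -0.0824, 0.1175]
orientation: [-0.0, 0.164, 0.986, 0.0]
wrist_force: [-0.2, 0.5, 0.6]
finger_gap: 0.0854
```

```bash
python3 d.py .4735,-.0822,.003; python3 - <<'E'
from h import *
a=read_camera("side");b=read_camera("top")
cv2.imwrite("pics/s6.png",np.hstack([cv2.resize(a[100:300,200:400],None,fx=2,fy=2),cv2.resize(b[100:300,150:350],None,fx=2,fy=2)]))
E
```

```text
t 14.35 tcp [ 0.4715 -0.0824  0.1175] F [-0.2  0.5  0.6] gap 0.0854 j [-0.34  0.2  -0.4   0.98  0.   -0.01]
.4735,-.0822,.003 -> cm [-0.2   0.08 11.45]
```

View pics/s6.png

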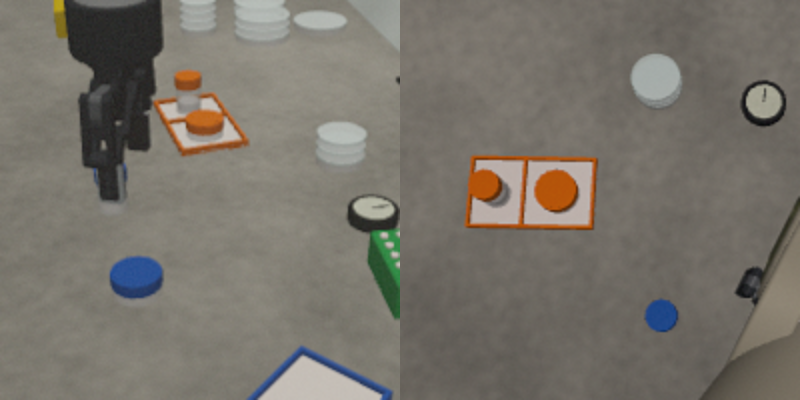

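Orange pair is in place, pot upright (8 pictures). Blue dish next.

Emit:
send_rows(
  series=[-0.2,0.1,3,0,0,0,1,-0.2,0.1,6,0,0,0,1,-0.2,0.1,8.5,0,0,0,1,-0.2,0.1,10,0,0,0,1,-0.2,0.1,11,0,0,0,1,-0.2,0.1,11.5,0,0,0,1,-0.2,0.1,11.5,0,0,0,1,-0.2,0.1,11.5,0,0,0,0.6,-0.2,0.1,11.5,0,0,0,0.5,-0.2,0.1,11.5,0,0,0,0.5],
)

```text
clock: 15.28
tcp_pos: [0.4751, -0.0829, 0.004]
orientation: [0.001, 0.164, 0.986, -0.0]
wrist_force: [0.4, 0.8, 0.9]
finger_gap: 0.0518
```

Emit:
send_rows(
  series=[0,0,0,0,0,0,0.4,0,0,0,0,0,0,0.3,0,0,0,0,0,0,0.3,0,0,0,0,0,0,0.3,0,0,0,0,0,0,0.3,0,0,0,0,0,0,0.3],
)

```text
clock: 15.78
tcp_pos: [0.4751, -0.0829, 0.0042]
orientation: [0.001, 0.164, 0.986, -0.0]
wrist_force: [-0.9, 0.7, 7.4]
finger_gap: 0.0488
```

Emit:
send_rows(
  series=[0,0,-0.5,0,0,0,0.3,0,0,-2,0,0,0,0.3,0,0,-4,0,0,0,0.3,0,0,-6,0,0,0,0.3,0,0,-8,0,0,0,0.3,0,0,-9.5,0,0,0,0.3,0,0,-10,0,0,0,0.3,0,0,-10,0,0,0,0.3],
)

```text
clock: 16.45
tcp_pos: [0.4752, -0.0831, 0.1046]
orientation: [0.002, 0.164, 0.986, -0.0]
wrist_force: [-0.0, 0.5, 0.3]
finger_gap: 0.0486
```

```bash
python3 d.py .601,-.258,.105 
```

```text
t 16.45 tcp [ 0.4752 -0.0831  0.1046] F [-0.   0.5  0.3] gap 0.0486 j [-0.34  0.21 -0.41  0.94  0.   -0.01]
.601,-.258,.105 -> cm [-17.56 -12.47   0.02]
```

Emit:
send_rows(
  series=[-1,-0.7,0,0,0,0,0.3,-3,-2.1,0,0,0,0,0.3,-5.5,-3.9,0,0,0,0,0.3,-8,-5.7,0,0,0,0,0.3,-10.5,-7.5,0,0,0,0,0.3,-13,-9.2,0,0,0,0,0.3,-15,-10.7,0,0,0,0,0.3,-16.5,-11.7,0,0,0,0,0.3,-17.3,-12.3,0,0,0,0,0.3,-17.6,-12.5,0,0,0,0,0.3],
)

```text
clock: 17.28
tcp_pos: [0.6004, -0.2602, 0.1004]
orientation: [-0.001, 0.165, 0.986, 0.0]
wrist_force: [0.4, -0.2, -0.2]
finger_gap: 0.0487
```

Emit:
send_rows(
  series=[0,0,1,0,0,0,0.3,0,0,3,0,0,0,0.3,0,0,5,0,0,0,0.3,0,0,7,0,0,0,0.3,0,0,8,0,0,0,0.3,0,0,8.7,0,0,0,0.3,0,0,9,0,0,0,0.3,0,0,9.1,0,0,0,0.3,0,0,9.1,0,0,0,0.3,0,0,9.1,0,0,0,0.3],
)

```text
clock: 18.12
tcp_pos: [0.6009, -0.2583, 0.013]
orientation: [0.001, 0.164, 0.986, -0.0]
wrist_force: [-0.2, -0.4, 0.4]
finger_gap: 0.0485
```

```bash
python3 d.py .601,-.258,.0082; python3 - <<'E'
from h import *
a=read_camera("side");b=read_camera("top")
cv2.imwrite("pics/s7.png",np.hstack([cv2.resize(a[200:380,260:440],None,fx=2.2,fy=2.2),cv2.resize(b[120:300,330:510],None,fx=2.2,fy=2.2)]))
E
```

```text
t 18.1167 tcp [ 0.6009 -0.2583  0.013 ] F [-0.2 -0.4  0.4] gap 0.0485 j [-0.53  0.6  -0.07  0.91  0.   -0.2 ]
.601,-.258,.0082 -> cm [-0.    0.03  0.48]
```

View pics/s7.png

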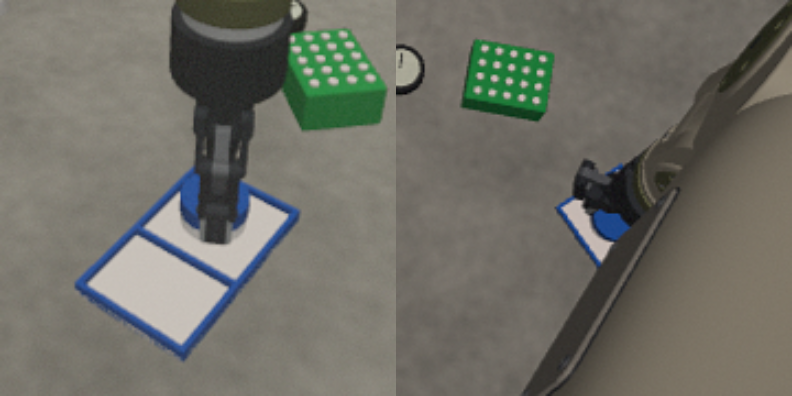

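The blue dish is centred just above its bay (9 pictures). Setting down.

Emit:
send_rows(
  series=[0,0,0.2,0,0,0,0.3,0,0,0.35,0,0,0,0.3,0,0,0.45,0,0,0,0.3,0,0,0.5,0,0,0,0.3,0,0,0.5,0,0,0,0.3],
)

```text
clock: 18.63
tcp_pos: [0.6003, -0.258, 0.0083]
orientation: [0.001, 0.164, 0.986, -0.0]
wrist_force: [-2.6, 1.0, 7.2]
finger_gap: 0.0485
```

Emit:
send_rows(
  series=[0,0,0,0,0,0,0.65,0,0,0,0,0,0,0.7,0,0,-0.1,0,0,0,0.75,0,0,-0.3,0,0,0,0.75,0,0,-1.5,0,0,0,0.75,0,0,-4,0,0,0,0.75,0,0,-7,0,0,0,1,0,0,-10,0,0,0,1,0,0,-11.5,0,0,0,1,0,0,-11.5,0,0,0,1],
)

```text
clock: 19.47
tcp_pos: [0.6028, -0.2594, 0.1279]
orientation: [0.004, 0.164, 0.986, -0.002]
wrist_force: [1.8, -0.6, 0.4]
finger_gap: 0.0856
```

```bash
python3 d.py .4603,.0722,.12
```

```text
t 19.4667 tcp [ 0.6028 -0.2594  0.1279] F [ 1.8 -0.6  0.4] gap 0.0856 j [-0.53  0.51  0.08  1.14  0.   -0.2 ]
.4603,.0722,.12 -> cm [24.22 26.76  0.53]
```

Emit:
send_rows(
  series=[24.1,26.7,0.5,0,0,0,1,24.1,26.7,0.5,0,0,0,1,24.1,26.7,0.5,0,0,0,1,24.1,26.7,0.5,0,0,0,1,24.1,26.7,0.5,0,0,0,1,24.1,26.7,0.5,0,0,0,1,24.1,26.7,0.5,0,0,0,1,24.1,26.7,0.5,0,0,0,1,24.1,26.7,0.5,0,0,0,1,24.1,26.7,0.5,0,0,0,1],
)

```text
clock: 20.3
tcp_pos: [0.4547, 0.0767, 0.1163]
orientation: [-0.002, 0.162, 0.987, 0.0]
wrist_force: [-1.0, 0.1, -0.3]
finger_gap: 0.086
```

Emit:
send_rows(
  series=[0,0,0,0,0,0,1,0,0,0,0,0,0,1,0,0,0,0,0,0,1],
)

```text
clock: 20.55
tcp_pos: [0.4591, 0.072, 0.1168]
orientation: [0.0, 0.165, 0.986, -0.0]
wrist_force: [-0.4, 0.0, -0.6]
finger_gap: 0.0853
```

```bash
python3 d.py .4603,.0722,.024; python3 - <<'E'
from h import *
a=read_camera("side");b=read_camera("top")
cv2.imwrite("pics/s8.png",np.hstack([cv2.resize(a[130:370,200:440],None,fx=1.65,fy=1.65),cv2.resize(b[100:300,270:470],None,fx=1.98,fy=1.98)]))
E
```

```text
t 20.55 tcp [0.4591 0.072  0.1168] F [-0.4  0.  -0.6] gap 0.0853 j [-0.02  0.17 -0.43  0.97 -0.    0.31]
.4603,.0722,.024 -> cm [-0.11  0.06  9.28]
```

View pics/s8.png

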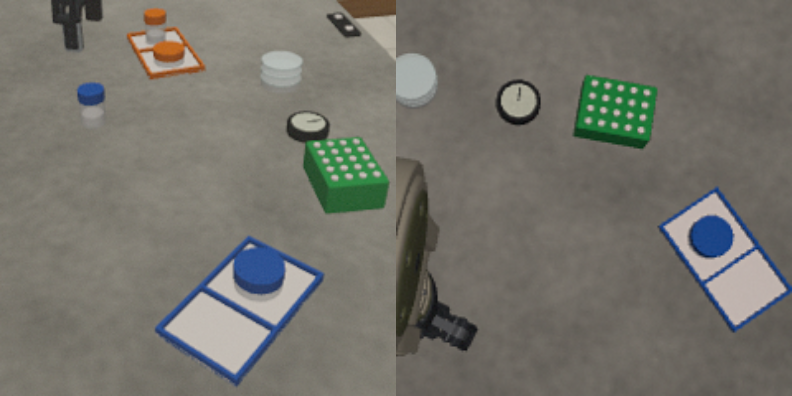

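Blue dish sits flat in its square bay; only the blue pot remains (10 pictures).

Emit:
send_rows(
  series=[-0.1,0,2,0,0,0,1,-0.1,0,4.5,0,0,0,1,-0.1,0,6.5,0,0,0,1,-0.1,0,8,0,0,0,1,-0.1,0,9,0,0,0,1,-0.1,0,9.4,0,0,0,1,-0.1,0,9.4,0,0,0,1,-0.1,0,9.4,0,0,0,0.5,-0.1,0,9.4,0,0,0,0.45,-0.1,0,9.4,0,0,0,0.42],
)

```text
clock: 21.48
tcp_pos: [0.4604, 0.0723, 0.0237]
orientation: [0.001, 0.164, 0.986, 0.0]
wrist_force: [0.6, -0.0, 0.3]
finger_gap: 0.0517
```

Emit:
send_rows(
  series=[0,0,0,0,0,0,0.35,0,0,0,0,0,0,0.3,0,0,0,0,0,0,0.2,0,0,0,0,0,0,0.2,0,0,0,0,0,0,0.2,0,0,0,0,0,0,0.2],
)

```text
clock: 21.98
tcp_pos: [0.4602, 0.0724, 0.0237]
orientation: [0.001, 0.164, 0.986, 0.0]
wrist_force: [-0.7, -0.1, 5.5]
finger_gap: 0.0349
```

Emit:
send_rows(
  series=[0,0,-0.5,0,0,0,0.2,0,0,-2,0,0,0,0.2,0,0,-4,0,0,0,0.2,0,0,-6,0,0,0,0.2,0,0,-8,0,0,0,0.2,0,0,-10,0,0,0,0.2,0,0,-10.5,0,0,0,0.2,0,0,-10.5,0,0,0,0.2],
)

```text
clock: 22.65
tcp_pos: [0.4606, 0.0725, 0.1294]
orientation: [0.002, 0.164, 0.986, 0.0]
wrist_force: [0.6, 0.9, 0.5]
finger_gap: 0.0352
```

```bash
python3 d.py .546,-.307,.13
```

```text
t 22.65 tcp [0.4606 0.0725 0.1294] F [0.6 0.9 0.5] gap 0.0352 j [-0.02  0.16 -0.41  1.    0.    0.31]
.546,-.307,.13 -> cm [-20.36 -33.14  -0.04]
```

Emit:
send_rows(
  series=[-0.5,-0.8,0,0,0,0,0.2,-1.5,-2.4,0,0,0,0,0.2,-3,-4.9,0,0,0,0,0.2,-4.7,-7.6,0,0,0,0,0.2,-6.4,-10.4,0,0,0,0,0.2,-8.1,-13.2,0,0,0,0,0.2,-9.8,-16,0,0,0,0,0.2,-11.3,-18.4,0,0,0,0,0.2,-12.5,-20.3,0,0,0,0,0.2,-13.4,-21.8,0,0,0,0,0.2],
)

```text
clock: 23.48
tcp_pos: [0.5149, -0.1797, 0.1257]
orientation: [-0.001, 0.165, 0.986, 0.0]
wrist_force: [-0.0, -0.3, 0.3]
finger_gap: 0.0351
```

Emit:
send_rows(
  series=[-0.9,-1.4,0,0,0,0,0.2,-2.1,-3.4,0,0,0,0,0.2,-3.5,-5.7,0,0,0,0,0.2,-4.9,-8,0,0,0,0,0.2,-6.1,-9.9,0,0,0,0,0.2,-6.8,-11,0,0,0,0,0.2,-7,-11.3,0,0,0,0,0.2,-7,-11.3,2,0,0,0,0.2,-7,-11.3,4,0,0,0,0.2,-7,-11.3,5,0,0,0,0.2],
)

```text
clock: 24.32
tcp_pos: [0.5435, -0.3053, 0.0746]
orientation: [-0.002, 0.164, 0.986, 0.001]
wrist_force: [0.5, 0.1, -0.7]
finger_gap: 0.0351
```

```bash
python3 d.py .546,-.307,.032; python3 - <<'E'
from h import *
a=read_camera("side")
cv2.imwrite("pics/s9.png",cv2.resize(a[180:380,240:440],None,fx=2.5,fy=2.5))
E
```

```text
t 24.3167 tcp [ 0.5435 -0.3053  0.0746] F [ 0.5  0.1 -0.7] gap 0.0351 j [-0.64  0.49 -0.08  1.01  0.   -0.31]
.546,-.307,.032 -> cm [-0.31 -0.09  4.26]
```

View pics/s9.png

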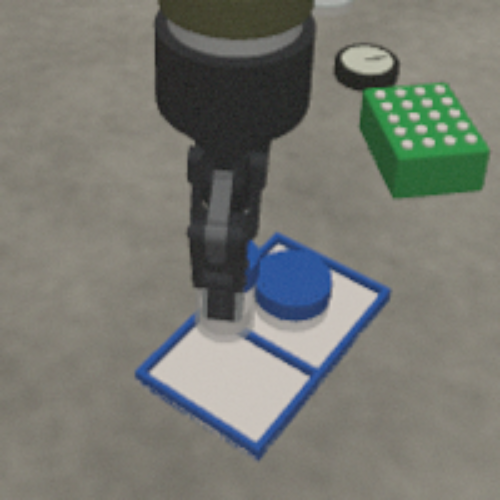

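The pot hangs ~5 cm up over the small bay (11 pictures). Lowering to near contact.

Emit:
send_rows(
  series=[-0.1,0,1,0,0,0,0.2,-0.2,0,2,0,0,0,0.2,-0.2,0,3,0,0,0,0.2,-0.2,0,3.7,0,0,0,0.2,-0.2,0,4.1,0,0,0,0.2,-0.2,0,4.1,0,0,0,0.2,-0.2,0,4.1,0,0,0,0.2],
)

```text
clock: 24.95
tcp_pos: [0.5472, -0.3074, 0.0368]
orientation: [-0.0, 0.164, 0.986, 0.0]
wrist_force: [0.7, 0.1, 0.1]
finger_gap: 0.0349
```

Contact expected at 0.0277.

Emit:
send_rows(
  series=[0,0,0.3,0,0,0,0.2,0,0,0.6,0,0,0,0.2,0,0,0.8,0,0,0,0.2,0,0,0.9,0,0,0,0.2,0,0,0.95,0,0,0,0.2,0,0,0.95,0,0,0,0.2],
)

```text
clock: 25.45
tcp_pos: [0.5473, -0.3075, 0.0278]
orientation: [0.0, 0.164, 0.986, -0.0]
wrist_force: [-0.7, 1.1, 3.3]
finger_gap: 0.035
```

Emit:
send_rows(
  series=[0,0,0,0,0,0,0.5,0,0,0,0,0,0,0.6,0,0,0,0,0,0,0.7,0,0,-0.3,0,0,0,0.75,0,0,-1.5,0,0,0,0.75,0,0,-4,0,0,0,0.75,0,0,-7,0,0,0,1,0,0,-10,0,0,0,1,0,0,-12,0,0,0,1,0,0,-12,0,0,0,1],
)

```text
clock: 26.28
tcp_pos: [0.5497, -0.3092, 0.1532]
orientation: [0.004, 0.164, 0.986, -0.002]
wrist_force: [0.5, -0.7, 0.8]
finger_gap: 0.0854
```

Emit:
send_rows(
  series=[10,20,-3,0,0,0,1,10,20,-3,0,0,0,1,10,20,-3,0,0,0,1,10,20,-3,0,0,0,1,10,20,-3,0,0,0,1,10,20,-3,0,0,0,1,10,20,-3,0,0,0,1,10,20,-3,0,0,0,1],
)

```text
clock: 26.95
tcp_pos: [0.5173, -0.085, 0.1773]
orientation: [0.0, 0.163, 0.987, -0.0]
wrist_force: [1.0, -1.0, -0.2]
finger_gap: 0.0854
```

```bash
python3 d.py; python3 - <<'E'
from h import *
a=read_camera("side");b=read_camera("top")
cv2.imwrite("pics/s10.png",np.hstack([cv2.resize(a[120:380,220:450],(354,400)),cv2.resize(b[110:310,170:480],(446,288)) if 0 else cv2.resize(b[90:370,170:480],(443,400))]))
E
```

```text
t 26.95 tcp [ 0.5173 -0.085   0.1773] F [ 1.  -1.  -0.2] gap 0.0854 j [-0.32  0.24 -0.19  1.14 -0.    0.01]
```

View pics/s10.png

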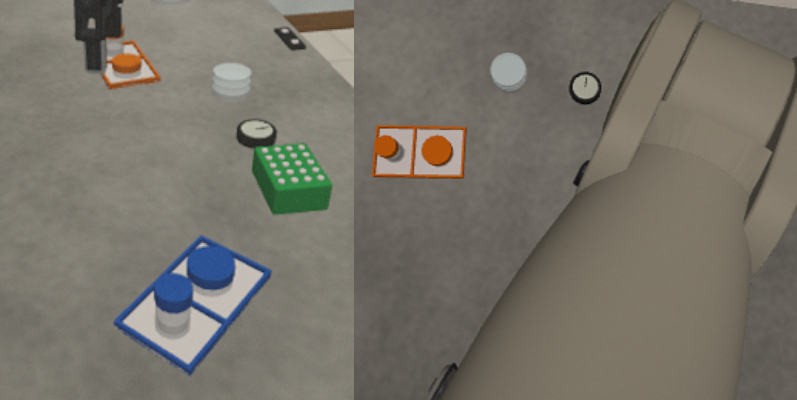

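Both pairs stand in the correct bays, with the bystanders where they were and the gripper clear (12 pictures). Handing in.

```bash
python3 -c "
from workcell import *
print(hand_in())"
```

```text
the job is handed in; nothing more can be done
None
```

I put all four items in the trays of their own colour: each dish flat in the square bay and each pot upright in the smaller bay. I handed the job in at about 27 s of the 104 s allowed.

- **Setting down:** each item was lowered until it touched the tray floor lightly (about 3–7 N at the wrist) and then released. Nothing was dropped or tipped.
- **Last checks:** the final pictures showed the trays as described, the gripper open and clear of everything, and the dial, tip box and stack of empty dishes still in place. The arm hid the blue tray from the top camera in that last view, so its final check came from the side camera only. No check failed or disagreed.

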